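Set the rail stop and hold the heat sink against it for screwing

ROBOT

A 6-joint arm with a two-finger parallel gripper is mounted at the origin on the work surface. World frame = base frame: x ahead of the robot, y to its left, z up, the work surface at z = 0. Lengths are in m, angles in rad, forces in N, time in s.
With the tool pointing down it reaches from about 0.35 to 0.85 m from the base axis. Payload 8.1 kg.
Tool frame: the origin (TCP) lies between the finger pads; the fingertips stand 25 mm ahead of it and the grasp point (between the pads) lies 6 mm ahead of it; z points along the fingers, y is the line along which they close (so a half turn about z gives the same grasp; the last joint's range is limited). The gripper opens to 93 mm and grips with 3 to 60 N. Pads are 15 mm wide; open, the fingers measure 128 mm over their backs; the gripper's body (75 mm by 188 mm) begins 65 mm behind the grasp point.
Start: joints at [1.116, 0.13, 1.488, -0, 1.523, -0.085], TCP at [0.217, 0.559, 0.244] pointing down, gripper open.
Joint ranges: [-2.96, 2.96], [-0.89, 2.26], [0.02, 2.5], [-1.34, 4.48], [0, 2.73], [-2.66, 2.66]. Speed limits (rad/s): [2.39, 2.39, 2.79, 3.14, 3.14, 3.14].

INTERFACE

Orientations are given as a rotation vector (axis times angle).
In Python, from plant import robot gives the robot as it stands.
- The arm moves only by the tool arm_command, never from a script. Its argument "increments" is text: rows parted by semicolons, each of 5 numbers parted by spaces: the closure, from 0 (fully open) to 1 (shut), then the shift along the tool's x, y, z in mm, then the turn about the tool's z in rad. A call has 1 to 5 rows; each row is the pose to reach, as a shift and turn from the pose commanded when the call began, along the tool's axes at that moment; what a row does not reach only later rows make up. A row lasts 1/10 s, in which the tool goes at most 50 mm and 8.59 degrees, less where a joint would pass 70% of its speed; a pose out of reach is approached as far as the arm can. A call with a gripper value outside its range is refused whole. The fingers move at their own pace and stop on an object; "grip_force" is the grip in N (left out, the last holds). Time passes only in rows, so rows that repeat a pose let the fingers close. It gives the time, the measured TCP pose, the force, the opening and the grip force at its end, in the units of the state.
- robot.read_state(): the state, without advancing time (a new reading comes with each control period).
- robot.read_camera(name): name is "side" or "top"; returns the picture (400x640x3 uint8, blue, green, red); there is no depth.
- robot.camera_model(name): a dict with "fx", "fy", "cx", "cy" (pixels), "D" ([k1, k2, p1, p2, k3] as OpenCV has them; the pictures are not rectified), "eye" and "rotation" of the camera in the world. Camera axes: x right, y down, z forward; pixel columns grow to the right and rows downward; lengths in m; the calibration is good to about 2 mm. A picture is of the moment at which its call begins. camera_model takes no time and is no camera call.
- robot.close_job(): hands the job in; it is judged then, once.
The state is a dict: "t": time; "q": joint angles; "dq": joint speeds; "joint_torque": joint torques, N m; "tool_pos": TCP position; "orientation": TCP orientation; "force": force on the tool from outside, world axes, zero at the start; "wrist_torque": the same for the moment, N m; "opening": finger opening in m; "gripper_force": force on a finger pad.
Only numpy, scipy, OpenCV 4.12 (cv2) and the standard library are available. Lean on these libraries where they do the work, as an engineer would, in place of code of your own. Each camera call takes 0.05 s, during which the arm holds its last target. There are 200 camera calls.

TASK

On the chassis-assembly jig, unlock the clamp lever of the rail stop, slide the stop until its pointer lines up with the index clip on the scale, and lock the lever again. Then set the long heat sink flat on the chassis plate at the right of the stop (the power-board side) and press its end squarely against the middle of the stop's face with a steady push of about 10 N, so that a colleague can screw it down. Keep that push for over two seconds and finish while still holding it so, without ever ramming the stop (over 35 N) and leaving everything else on the bench where it is.

Things in the scene. Friction and masses are not known exactly. Their poses are not given: they have to be found in the camera images.
- jig: aluminium base plate 200 x 360 x 12 mm fixed to the bench. Origin: centre of its underside; x away from the robot, y left along the rail, z up. In this frame a grey chassis plate lies on it (x -90 to 34, top z = 14 mm), with a green power board on the plate's right end (y -172 to -134, up to z = 32 mm); steel rail 30 mm wide at x = 60, top z = 32 mm; white scale at x = 88 mm.
- plate (a point): point on the upper side of the chassis plate (x = -25, y = 0, z = 14 mm of the jig): middle line of the lane, parallel to the rail, in which the heat sink is to stand. Same axes as the jig.
- stop: steel stop arm carried by the carriage, reaching from it towards the robot 1 mm above the chassis plate. Origin: lower edge of its right-hand face (facing -y), the face to press against, at the lane's middle line; axes as the jig's. The bar spans x -40 to 65, y 0 to 14, z 0 to 30 mm (top 45 mm above the bench); the carriage begins at x = 60 mm. Grip it across its 14 mm to slide the carriage.
- pointer (a point): tip of the small dark pointer on the far side of the carriage, at the carriage's centre in y, over the scale (3 mm above the index clip as it passes over it).
- index: the mark: dark steel index clip, 8 mm wide along the rail, fixed on the far edge of the base over the scale. Origin: middle of its underside, axes as the jig's. The stop is set when the pointer tip has the same y as the clip's centre (within 4 mm). It is 40 to 170 mm to the left of the stop's starting place.
- clamp (a joint): clamp lever angle in rad: 0 = locked, the handle points at the robot (-x of the jig) over the stop arm; 1.57 = unlocked (end stop), it points left (+y) along the rail. It turns horizontally, clockwise seen from above to unlock. The brake grips below 0.35; unlocked is above 1.0, locked below 0.2, best pushed home to 0. 2 to 4 N at the handle turns it; it stays where it is left.
- lever (a point): point on the clamp handle's axis, 60 mm out from its hinge, 75 mm above the bench. The handle is a black bar 12 mm thick rising outwards from a hub 20 mm across (top 70 mm above the bench) to a round end 15 mm across, 72 mm from the hinge and 78 mm above the bench.
- lever_hinge (a point): point on the vertical axis of the clamp lever, above the centre of the stop's carriage, at the height of lever. The carriage is a grey block 50 x 50 mm on the rail, its top 47 mm above the bench; it slides along the jig's y from y = -110 to +140 mm. Unlocked, a push of 4 N slides it and it stays where it is left; locked, it holds over 50 N.
- sink: the long heat sink, loose: black finned extrusion 100 mm long (its y), base flange 56 mm wide (its x) and 5 mm thick, above it a block of fins 40 mm wide, overall 40 mm high. Origin: centre of its underside. Both ends are alike. About 0.26 kg, varying. Grip it from above across the fins (40 mm).
- sink_short: the short heat sink, the same profile but only 60 mm long: not wanted, leave it alone. It and the long one swap places from run to run.
- screwdriver: a screwdriver lying on the bench left of the jig; leave it alone.
- screw_dish: a small round steel dish of screws, 76 mm across, 22 mm high; leave it alone.
- solder: a solder reel standing on its flange, 64 mm across, 48 mm high; leave it alone.
- tape: a roll of amber tape lying flat, 84 mm across, 19 mm high; leave it alone.
- bottle: a white wash bottle with a bent spout, 68 mm across, 200 mm high; leave it alone.
- tool_pot: a small round pot with a few thin tools in it, 42 mm across, 120 mm high; leave it alone.
Mind the look-alikes: they are no part of the job. What is shaped like the sink but blue or turquoise is not meant.

How it is judged:
On the way, in this order (a step that is already met when the one before it is completed fails the run):
1. the clamp lever is unlocked (lever above 1.0 rad) (value of joint clamp above 1 rad), for 0.1 s.
2. with the lever unlocked, the stop's pointer stands at the index clip (within 4 mm) (value of joint clamp above 1 rad and y of pointer in the frame of index between -0.004 and 0.004 m and linear speed of stop below 0.01 m/s), for 0.3 s.
3. the lever is locked again (below 0.2 rad) with the pointer still at the clip (within 4 mm) (value of joint clamp below 0.2 rad and y of pointer in the frame of index between -0.004 and 0.004 m), for 0.2 s.
4. the long heat sink stands flat on the chassis plate and is pressed squarely against the stop with 4 to 18 N for 2 s (contact force between sink and stop between 4 and 18 N and x of sink in the frame of stop between -0.012 and 0.012 m and z of sink in the frame of plate between -0.003 and 0.003 m and y of sink in the frame of stop below 0 m and angle between the y axis of sink and the y axis of stop, either way round below 0.06 rad and angle between sink's own z axis and vertical below 0.06 rad and contact force between the fingers and sink above 1 N and linear speed of sink below 0.02 m/s), for 2 s.
At the end, for the whole second after the job is handed in: The fingers still press the long heat sink on the stop with 4 to 18 N; it stands flat on the chassis plate (3 mm, 0.06 rad), square to the stop (0.06 rad), within 12 mm of the middle of its face; the lever is locked (below 0.2 rad), the pointer within 4 mm of the index clip (all of step 3 and all of step 4); the arm keeps its last pose, push and grip.
It fails at once if the heat sink is rammed against the stop (over 40 N) (contact force between sink and stop above 40 N).
It fails at once if the short heat sink is disturbed (moved over 30 mm) (distance of sink_short from where it was at the start of the episode above 0.03 m).
It fails at once if something else on the bench is disturbed (moved over 30 mm) (distance of any of screwdriver, screw_dish, solder, tape, bottle, tool_pot from where it was at the start of the episode above 0.03 m).
It also fails if it takes over 72 s, if anything falls off the work surface, if the arm or the gripper's body presses on something with over 40 N, if the wrist force passes 120 N, or if a joint passes its speed limit or range.

## Working session

There is one attempt and no reset: what is moved stays moved. The work goes in short steps, Python scripts to look and compute and a tool call to move; the robot and the scene stay as the last step left them, time stands still between calls to the robot, and variables do not carry over. Pictures are saved under pics/ and viewed, at most 10 in all, crops included, and the job is handed in when it is done.

Besides the shell and the picture viewer there is one more tool, called after "Request:" as name(argument=value, ...) on one line, values as JSON. arm_command: Moves the arm, as the interface text tells. Its arguments: {"type":"object","properties":{"increments":{"type":"string"},"grip_force":{"type":"number"}},"required":["increments"]}

```bash
mkdir -p pics; ls; python3 - <<'E'
from plant import robot
import cv2
for n in("top","side"):
    cv2.imwrite(f"pics/{n}0.png",robot.read_camera(n)); m=robot.camera_model(n); print(n,m)
s=robot.read_state(); print(s)
E
```

```text
pics
top {'fx': 380.2816628695485, 'fy': 380.2816628695485, 'cx': 324.7339672115502, 'cy': 201.9329125774732, 'D': array([-0.00193811,  0.        ,  0.        ,  0.        ,  0.        ]), 'eye': array([ 0.2784002 , -0.03706478,  1.03129491]), 'rotation': array([-2.13306005,  2.06253427, -0.24658804])}
side {'fx': 425.40241678786504, 'fy': 425.40241678786504, 'cx': 324.327609001481, 'cy': 197.1544542048355, 'D': array([-0.09600848,  0.        ,  0.        ,  0.        ,  0.        ]), 'eye': array([ 0.15694059, -0.85496798,  0.78996995]), 'rotation': array([-2.20996389,  0.42194313, -0.2266808 ])}
{'t': 0.1, 'q': array([ 1.11559374e+00,  1.31088857e-01,  1.48918448e+00,  2.56987996e-05,
        1.52302067e+00, -8.54190607e-02]), 'dq': array([ 0.00059973, -0.00275202, -0.00254409, -0.00110341,  0.00021434,
       -0.0009802 ]), 'joint_torque': array([ 1.29600747e-03, -5.61338389e+01, -4.93097126e+01,  7.69800693e-02,
        2.91080395e-02, -4.44996078e-05]), 'tool_pos': array([0.21661512, 0.55901257, 0.24268266]), 'orientation': array([-5.77464504e-01, -3.08757556e+00,  2.56428856e-03]), 'force': array([ 0.16884058, -0.15094243, -0.31361018]), 'wrist_torque': array([-0.02653034, -0.01870012, -0.01328666]), 'gripper_force': 0.0, 'opening': 0.09276748430889888}
```

View pics/top0.png

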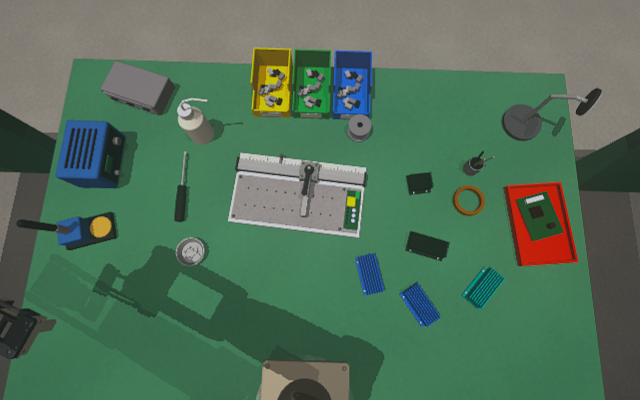

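View pics/side0.png

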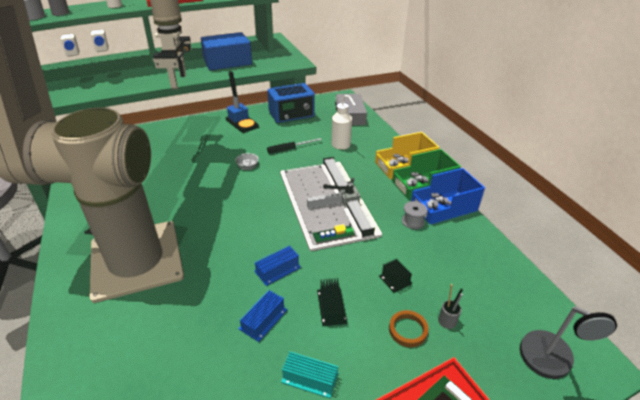

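The top view shows the jig around (298,195), the index clip at (281,159), the lever hub near (307,170) and the stop arm near (305,200).

Candidates for the long sink (top view):
- black (427,245): longer
- black (419,183): short sink
- blue (370,273) and (420,304): look-alikes
- turquoise (483,287): look-alike

I choose the black one at (427,245) and check it in a crop.

```bash
cat > h.py <<'E'
from plant import robot
import numpy as np, cv2
from scipy.spatial.transform import Rotation as R
def ray(cam,px):
    m=robot.camera_model(cam);K=np.array([[m['fx'],0,m['cx']],[0,m['fy'],m['cy']],[0,0,1]])
    u=cv2.undistortPoints(np.array(px,float).reshape(-1,1,2),K,m['D']).reshape(-1,2)
    d=np.c_[u,np.ones(len(u))]@R.from_rotvec(m['rotation']).as_matrix().T
    return m['eye'],d
def onz(cam,px,z):
    e,d=ray(cam,px); return e+d*((z-e[2])/d[:,2])[:,None]
def proj(cam,P):
    m=robot.camera_model(cam);K=np.array([[m['fx'],0,m['cx']],[0,m['fy'],m['cy']],[0,0,1]])
    Rm=R.from_rotvec(m['rotation']).as_matrix().T
    return cv2.projectPoints(np.array(P,float).reshape(-1,1,3),cv2.Rodrigues(Rm)[0],-Rm@m['eye'],K,m['D'])[0].reshape(-1,2)
E
python3 - <<'E'
import cv2,numpy as np
t=cv2.imread("pics/top0.png")
a=cv2.resize(t[148:243,225:375],None,fx=5.3,fy=5.3,interpolation=cv2.INTER_CUBIC)
cv2.imwrite("pics/c1.png",a)
b=cv2.resize(t[165:270,395:465],None,fx=5.6,fy=5.6,interpolation=cv2.INTER_CUBIC)
s=cv2.imread("pics/side0.png")[255:335,300:420]
b2=cv2.resize(s,(400,267),interpolation=cv2.INTER_CUBIC)
c=np.zeros((588,800,3),np.uint8);c[:,:392]=b[:588,:392];c[:267,400:]=b2;cv2.imwrite("pics/c2.png",c)
E
```

```text
(no output)
```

View pics/c1.png

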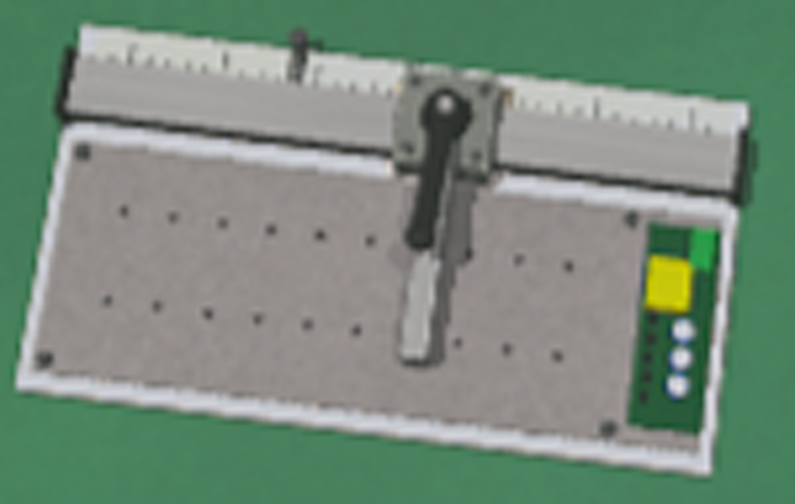

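View pics/c2.png

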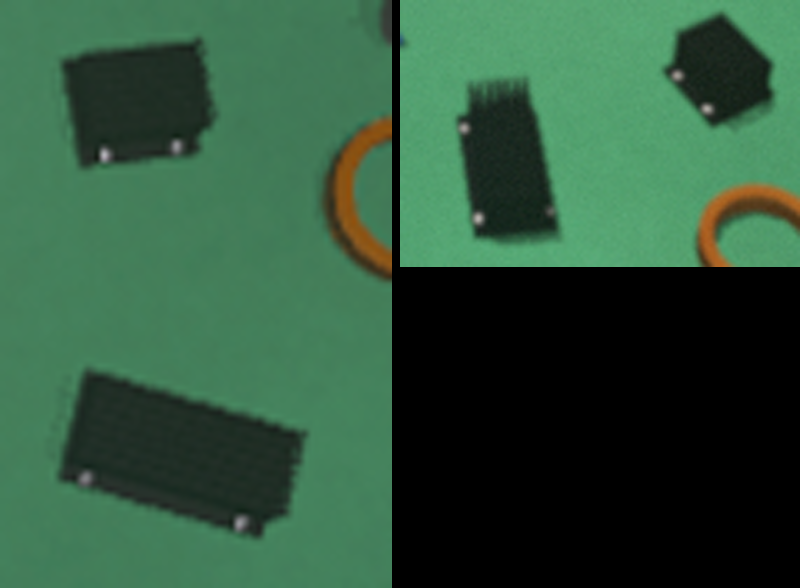

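The crops confirm the choice: the lower black sink is about 100 mm long and the upper one is short. In the jig crop the clip is at (298,65), the hub at (446,112), the handle end at (420,240), the arm's front end at about (418,355), and the base's front corners at (17,388) and (710,472).

```bash
python3 - <<'E'
from h import *
np.set_printoptions(precision=4,suppress=True)
J=lambda p:np.array(p,float)/5.3+np.array([225,148])-0.4
def S(p): return np.array(p,float)/5.6+np.array([395,165])-0.4
fr=onz('top',J([(17,388),(710,472)]),.012); 
print('front corners',fr,np.linalg.norm(fr[0]-fr[1]))
bk=onz('top',J([(82,27),(748,103)]),.014); print('back',bk,np.linalg.norm(bk[0]-bk[1]),np.linalg.norm(bk-fr,axis=1))
y=fr[0]-fr[1]; y/=np.linalg.norm(y); yaw=np.arctan2(-y[0],y[1]); print('yaw',yaw)
y2=bk[0]-bk[1]; print('yaw2',np.arctan2(-y2[0],y2[1]))
x=np.array([y[1],-y[0],0]); o=fr.mean(0)+.1*x; print('origin',o)
def jig(p): d=p-o; return d@x,d@y,p[2]
for n,p,z in (('hub',(446,105),.070),('end',(420,240),.080),('clip',(298,65),.018),('armend L',(402,357),.045),('armend R',(436,361),.045),('carr TL',(405,68),.047),('carr TR',(507,78),.047),('carr BL',(393,167),.047),('carr BR',(493,181),.047)):
    P=onz('top',J(p),z)[0]; print(n,P,np.array(jig(P)))
# sinks mask
im=cv2.imread('pics/top0.png');side=cv2.imread('pics/side0.png')
top=[(88,370),(305,433)];print('sink fin top far edge ends',t:=onz('top',S(top),.04),np.linalg.norm(t[0]-t[1]))
bot=[(60,480),(262,537)];print('flange near edge',b:=onz('top',S(bot),.005),np.linalg.norm(b[0]-b[1]))
scr=onz('top',S([(86,479),(241,523)]),.006);print('screws',scr)
E
```

```text
front corners [[ 0.4588  0.228   0.012 ]
 [ 0.4274 -0.1282  0.012 ]] 0.35750851656068994
back [[ 0.6552  0.2108  0.014 ]
 [ 0.6248 -0.1457  0.014 ]] 0.3577405966820048 [0.1972 0.1982]
yaw -0.08784198863603102
yaw2 -0.0850437826987731
origin [0.5427 0.0411 0.012 ]
hub [0.5995 0.0116 0.07  ] [ 0.0591 -0.0245  0.07  ]
end [0.5266 0.0208 0.08  ] [-0.0143 -0.0217  0.08  ]
clip [0.6364 0.0936 0.018 ] [0.0887 0.0605 0.018 ]
armend L [0.4751 0.0291 0.045 ] [-0.0663 -0.0179  0.045 ]
armend R [0.4737 0.0121 0.045 ] [-0.0662 -0.035   0.045 ]
carr TL [0.6264 0.0347 0.047 ] [0.0839 0.0009 0.047 ]
carr TR [ 0.6228 -0.018   0.047 ] [ 0.085  -0.0519  0.047 ]
carr BL [0.5731 0.0383 0.047 ] [ 0.0305 -0.0002  0.047 ]
carr BR [ 0.5674 -0.0129  0.047 ] [ 0.0293 -0.0516  0.047 ]
sink fin top far edge ends [[ 0.4438 -0.2618  0.04  ]
 [ 0.4174 -0.3628  0.04  ]] 0.10436384469594685
flange near edge [[ 0.3956 -0.2553  0.005 ]
 [ 0.3716 -0.3516  0.005 ]] 0.09926459147051225
screws [[ 0.3964 -0.2676  0.006 ]
 [ 0.3779 -0.3415  0.006 ]]
```

Request:
arm_command(increments="1 -40 -30 0 -0.14;1 -80 -60 0 -0.283;1 -120 -95 0 -0.283;1 -160 -130 0 -0.283;1 -195 -165 0 -0.283", grip_force=20)

```text
t: 0.6
tool_pos: [0.3367, 0.3394, 0.2432]
orientation: [-0.136, -3.138, 0.001]
force: [1.1, -0.7, 0.7]
opening: 0.0574
gripper_force: 0.0
```

```bash
cat >> h.py <<'E'
O=np.array([.5427,.0411]);YAW=-.0865   # jig y axis in world = (-sin,cos)
X=np.array([np.cos(YAW),np.sin(YAW)]);Y=np.array([-X[1],X[0]])
def jig(p): d=np.array(p[:2])-O; return np.array([d@X,d@Y])*1000
def st():
    s=robot.read_state();Rm=R.from_rotvec(s['orientation']).as_matrix()
    print('t %.2f'%s['t'],'jig mm',jig(s['tool_pos']).round(1),'z',round(s['tool_pos'][2]*1000,1),'tool y yaw err',round(np.arctan2(-Rm[0,1],Rm[1,1])-YAW,4),'world',s['tool_pos'].round(4),'F',s['force'].round(2),'open',round(s['opening']*1000,1),'gf',s['gripper_force'],'q6',round(s['q'][5],2)); return s,Rm
E
python3 -c "
from h import *
st()"
```

```text
t 0.60 jig mm [-231.   279.4] z 243.2 tool y yaw err 0.0001 world [0.3367 0.3394 0.2432] F [ 1.07 -0.7   0.67] open 57.4 gf 0.0 q6 -0.8
```

Request:
arm_command(increments="1 -27 -42 0 0;1 -54 -84 0 0;1 -81 -126 0 0;1 -108 -168 0 0;1 -135 -205 0 0")

```text
t: 1.1
tool_pos: [0.4533, 0.1231, 0.2435]
orientation: [-0.137, -3.139, 0.0]
force: [0.5, 0.6, -0.3]
opening: 0.0178
gripper_force: 0.0
```

Request:
arm_command(increments="1 -25 -38 0 0;1 -50 -76 0 0;1 -75 -110 0 0;1 -92 -139 0 0;1 -92 -139 0 0")

```text
t: 1.6
tool_pos: [0.5333, -0.0248, 0.2429]
orientation: [-0.143, -3.137, 0.002]
force: [0.1, 0.6, 0.9]
opening: 0.0007
gripper_force: 0.0
```

```bash
python3 -c "
from h import *
st()"
```

```text
t 1.60 jig mm [ -3.7 -66.4] z 242.9 tool y yaw err -0.0043 world [ 0.5333 -0.0248  0.2429] F [0.11 0.58 0.91] open 0.7 gf 0.0 q6 -1.62
```

Request:
arm_command(increments="1 0 0 45 0;1 0 0 90 0;1 0 0 135 0;1 0 0 160 0;1 0 0 160 0")

```text
t: 2.1
tool_pos: [0.5283, -0.0199, 0.0787]
orientation: [-0.135, -3.129, -0.002]
force: [-0.1, 0.4, 0.4]
opening: 0.0004
gripper_force: 0.0
```

Request:
arm_command(increments="1 0 8 0 0;1 0 17 0 0;1 -1 26 0 0;1 -2 36 0 0;1 -3 46 0 0")

```text
t: 2.6
tool_pos: [0.541, 0.0251, 0.0851]
orientation: [0.136, 3.136, -0.001]
force: [0.4, -3.5, 0.4]
opening: 0.0005
gripper_force: 1.5
```

Request:
arm_command(increments="1 -8 9 0 0;1 -17 23 0 0;1 -25 29 0 0;1 -32 32 0 0;1 -32 32 0 0")

```text
t: 3.1
tool_pos: [0.575, 0.0543, 0.0834]
orientation: [0.135, 3.139, 0.001]
force: [-0.3, 0.2, -0.6]
opening: 0.0007
gripper_force: 0.0
```

Request:
arm_command(increments="1 -6 2 0 0;1 -11 3 0 0;1 -13 3 0 0;1 -13 3 0 0;1 -3 0 -60 0")

```text
t: 3.6
tool_pos: [0.5744, 0.0532, 0.1254]
orientation: [-0.136, -3.126, 0.002]
force: [-0.1, -0.0, -0.5]
opening: 0.0006
gripper_force: 0.0
```

```bash
python3 -c "
from h import *
st()
t=robot.read_camera('top');s=robot.read_camera('side');cv2.imwrite('pics/t1.png',t);cv2.imwrite('pics/s1.png',s)
a=cv2.resize(t[140:245,220:380],(800,525),interpolation=cv2.INTER_CUBIC);cv2.imwrite('pics/c3.png',a)
b=cv2.resize(s[140:260,270:400],(780,720)[:2],interpolation=cv2.INTER_CUBIC);cv2.imwrite('pics/c4.png',b[:600])
"
```

```text
t 3.60 jig mm [30.5 14.8] z 125.4 tool y yaw err -0.0006 world [0.5744 0.0532 0.1254] F [-0.1  -0.05 -0.51] open 0.6 gf 0.0 q6 -1.48
```

View pics/c4.png

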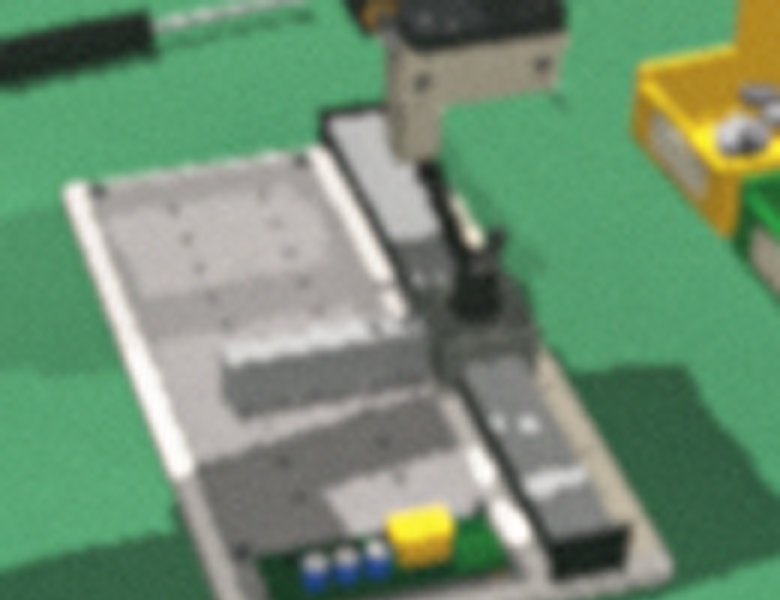

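The side crop shows the lever pointing left along the rail from the hub at (480,290), so it is unlocked, and the stop arm is still about mid-plate. I'll check the carriage position before gripping.

```bash
python3 -c "
from h import *
C=lambda p:np.array(p)/6.+[270,140]-.4
for n,p,z in(('arm lower front R',(242,415),.015),('arm upper front R',(228,370),.045),('carr BR top',(445,378),.047),('hubtop',(480,270),.070),('lever tip',(432,170),.080),('clip top?',(462,200),.018)):
  P=onz('side',C([p]),z)[0]; print(n,jig(P).round(1),P.round(3))
"
```

```text
arm lower front R [-61.2 -33.3] [0.479 0.013 0.015]
arm upper front R [-68.2 -34.7] [0.472 0.012 0.045]
carr BR top [ 26.  -70.3] [ 0.562 -0.031  0.047]
hubtop [ 58.3 -24.7] [0.599 0.011 0.07 ]
lever tip [58.4 46.9] [0.605 0.083 0.08 ]
clip top? [ 96.5 101.1] [0.648 0.134 0.018]
```

View pics/c3.png

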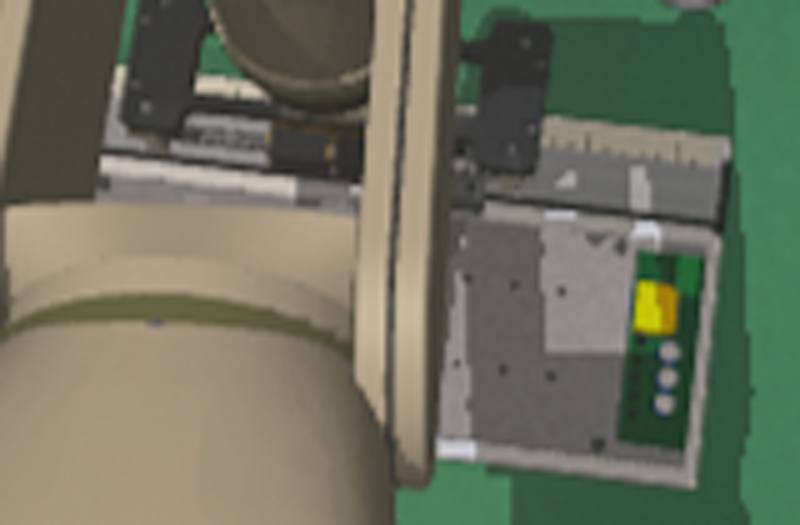

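```bash
python3 -c "
from h import *
st()"
```

```text
t 3.70 jig mm [38.6 15.4] z 139.3 tool y yaw err -0.0007 world [0.5825 0.0531 0.1393] F [1.85 1.13 0.9 ] open 0.5 gf 0.0 q6 -1.48
```

Request:
arm_command(increments="0.2 15 -10 -15 0;0 40 -26 -15 0;0 64 -41 -15 0;0 64 -41 -15 0;0 64 -41 -15 0")

```text
t: 4.2
tool_pos: [0.5123, 0.0179, 0.1486]
orientation: [0.138, 3.136, -0.0]
force: [-0.3, 0.1, 0.5]
opening: 0.0356
gripper_force: 0.0
```

```bash
python3 -c "
from h import *
st()"
```

```text
t 4.20 jig mm [-28.3 -25.7] z 148.6 tool y yaw err -0.0014 world [0.5123 0.0179 0.1486] F [-0.31  0.06  0.53] open 35.6 gf 0.0 q6 -1.55
```

Request:
arm_command(increments="0.2 0 0 0 0;0.2 0 0 20 0;0.2 0 0 45 0;0.2 0 0 75 0;0.2 0 0 100 0")

```text
t: 4.7
tool_pos: [0.5124, 0.0188, 0.0466]
orientation: [0.135, 3.138, 0.0]
force: [-1.4, -0.3, -1.0]
opening: 0.0729
gripper_force: 0.0
```

```bash
python3 -c "
from h import *
st()"
```

```text
t 4.70 jig mm [-28.2 -24.9] z 46.6 tool y yaw err 0.0002 world [0.5124 0.0188 0.0466] F [-1.36 -0.34 -1.02] open 72.9 gf 0.0 q6 -1.55
```

Request:
arm_command(increments="1 0 0 0 0;1 0 0 0 0;1 0 0 0 0;1 0 0 0 0;1 0 0 0 0", grip_force=15)

```text
t: 5.2
tool_pos: [0.5128, 0.0183, 0.0493]
orientation: [0.136, 3.136, -0.0]
force: [0.4, -0.2, -0.5]
opening: 0.0386
gripper_force: 0.0
```

```bash
python3 -c "
from h import *
st()"
```

```text
t 5.20 jig mm [-27.8 -25.3] z 49.3 tool y yaw err -0.0003 world [0.5128 0.0183 0.0493] F [ 0.36 -0.2  -0.53] open 38.6 gf 0.0 q6 -1.55
```

Request:
arm_command(increments="1 0 0 5 0;1 0 0 5 0;1 0 0 5 0;1 0 0 5 0;1 0 0 5 0")

```text
t: 5.7
tool_pos: [0.5114, 0.0188, 0.0425]
orientation: [-0.136, -3.138, -0.001]
force: [1.3, 3.2, -3.9]
opening: 0.014
gripper_force: 15.0
```

```bash
python3 -c "
from h import *
st()"
```

```text
t 5.70 jig mm [-29.3 -24.9] z 42.5 tool y yaw err -0.0003 world [0.5114 0.0188 0.0425] F [ 1.33  3.16 -3.9 ] open 14.0 gf 15.00080555677414 q6 -1.55
```

Request:
arm_command(increments="1 0 10 0 0;1 0 25 0 0;1 0 40 0 0;1 0 55 0 0;1 0 65 0 0")

```text
t: 6.2
tool_pos: [0.5172, 0.0831, 0.0425]
orientation: [-0.136, -3.138, 0.003]
force: [1.6, -5.5, -6.1]
opening: 0.014
gripper_force: 15.0
```

Request:
arm_command(increments="1 0 8 0 0;1 0 15 0 0;1 0 20 0 0;1 0 20 0 0;1 0 20 0 0")

```text
t: 6.7
tool_pos: [0.5191, 0.1037, 0.0426]
orientation: [0.136, 3.139, 0.002]
force: [4.7, 4.4, -12.2]
opening: 0.0139
gripper_force: 15.0
```

```bash
python3 -c "
from h import *
st()
t=robot.read_camera('top');s=robot.read_camera('side');cv2.imwrite('pics/t2.png',t);cv2.imwrite('pics/s2.png',s)
a=np.zeros((600,800,3),np.uint8)
a[:300]=cv2.resize(t[145:205,225:385],(800,300),interpolation=cv2.INTER_CUBIC)
a[300:,:600]=cv2.resize(s[150:205,310:420],(600,300),interpolation=cv2.INTER_CUBIC)
cv2.imwrite('pics/c5.png',a)
"
```

```text
t 6.70 jig mm [-28.9  60.3] z 42.6 tool y yaw err -0.0001 world [0.5191 0.1037 0.0426] F [  4.74   4.41 -12.19] open 13.9 gf 14.99944120645523 q6 -1.39
```

View pics/c5.png

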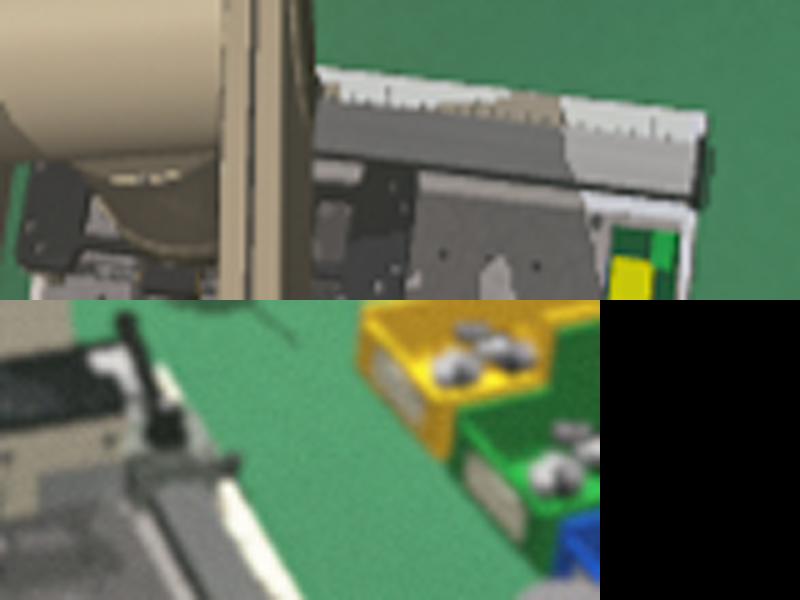

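The top view is blocked by the arm. The side crop shows the carriage at the clip, with the clip's outer end sticking out at about (238,462). I'll refine the clip's y from the unobstructed first pictures.

```bash
python3 - <<'E'
from h import *
t=cv2.imread('pics/top0.png');g=cv2.cvtColor(t,cv2.COLOR_BGR2GRAY)
print(g[150:168,272:292])
s=cv2.imread('pics/side0.png');gs=cv2.cvtColor(s,cv2.COLOR_BGR2GRAY)
def J2w(x,y,z): p=O+X*x/1000+Y*y/1000; return [p[0],p[1],z]
P=[J2w(88,60.5,.018),J2w(100,60.5,.018),J2w(100,60.5,.025)]
print('top',proj('top',P),'side',proj('side',P))
u,v=proj('side',P)[0].astype(int); print(u,v); print(gs[v-9:v+9,u-12:u+12])
E
```

```text
[[105 104 104 106 105 105 104 104 105 104 104 104 103 103 103 103 103 103
  104 104]
 [105 105 104 104 105 105 105 105 104 105 106 105 104 104 104 104 104 104
  104 105]
 [106 105 105 104 105 106 105 106 106 103 106 105 104 104 104 104 105 105
  104 104]
 [105 105 105 105 105 106 105 104  96  90  96 104 105 104 104 104 104 104
  104 104]
 [104 104 105 105 105 105 104  96  84  82  82 102 106 104 105 103 104 104
  104 103]
 [ 99  99 101 101 102 103 104  94  85  84  71  91  91  88 101 103 103 103
  104 105]
 [171 154 144 144 119 104  98  92  73  66  56  69  70  69  97 102 102 102
  103 103]
 [203 194 188 189 177 172 171 151  89  62  68 117 107  80  96  89  95  98
   99 100]
 [199 199 200 200 201 202 206 179 106  76  74 173 180 169 170 167 170 171
  152 142]
 [199 199 199 199 199 200 204 164 111  83  76 189 206 204 204 203 203 203
  193 187]
 [199 199 199 199 199 199 204 142 110  88 120 193 184 174 195 201 200 199
  201 200]
 [201 201 181 195 201 201 205 135 124 100 144 196 165 174 196 199 200 199
  199 199]
 [182 185 169 185 192 176 195 123 108  87 171 202 166 192 201 200 200 200
  199 
[... 1742 characters left out ...]
93 208 210 208 209 211 211 212 207 193 156 123 106  95  91  84  97
  123 131 133 129 133 133]
 [122 175 204 211 211 209 208 210 213 210 190 150 118 123 126 126 119 111
  118 128 129 132 130 128]
 [ 98 148 188 204 204 203 203 202 205 199 178 141 129 144 148 138 127 109
  115 123 130 128 130 128]
 [ 67 105 144 171 171 170 169 171 168 160 135 101 102 132 135 108  97 103
  115 122 127 127 126 130]
 [ 48  60  82 101 106 101 101 102  96  97  78  59  69  88  81  66  66  97
  131 134 130 129 132 130]
 [ 41  43  42  50  52  51  46  44  48  47  46  44  44  52  48  47  65 112
  142 148 133 128 130 128]
 [ 97  78  51  44  47  48  55  56  52  45  42  42  43  46  44  45  71 117
  154 159 146 135 130 127]]
```

The clip's refined y is about 60.7 mm in the jig frame, so I nudge +1 mm, release and retreat upward.

Request:
arm_command(increments="1 0 1 0 0;1 0 1 0 0;1 0 1 0 0;0.6 0 1 0 0;0.6 0 1 0 0")

```text
t: 7.3
tool_pos: [0.5196, 0.1042, 0.0437]
orientation: [0.136, 3.138, 0.001]
force: [-0.8, 0.3, 0.1]
opening: 0.0251
gripper_force: 0.0
```

Request:
arm_command(increments="0.6 0 0 -5 0;0.6 0 0 -30 0;0.6 0 0 -70 0;1 0 0 -110 0;1 0 0 -110 0")

```text
t: 7.8
tool_pos: [0.5234, 0.1046, 0.1608]
orientation: [0.135, 3.127, 0.003]
force: [1.0, -0.2, 0.5]
opening: 0.0256
gripper_force: 0.0
```

```bash
python3 -c "
from h import *
st()"
```

```text
t 7.80 jig mm [-24.8  61.6] z 160.8 tool y yaw err -0.0001 world [0.5234 0.1046 0.1608] F [ 0.96 -0.24  0.51] open 25.6 gf 0.0 q6 -1.38
```

Request:
arm_command(increments="1 -35 20 0 0;1 -75 45 0 0;1 -116 75 0 0;1 -116 75 0 0;1 -116 75 0 0")

```text
t: 8.3
tool_pos: [0.641, 0.1691, 0.1512]
orientation: [-0.135, -3.136, 0.001]
force: [0.2, -0.2, -0.3]
opening: 0.0006
gripper_force: 0.0
```

```bash
python3 -c "
from h import *
st()
s=robot.read_camera('side');cv2.imwrite('pics/s3.png',s);t=robot.read_camera('top');cv2.imwrite('pics/t3.png',t)
a=np.zeros((600,800,3),np.uint8)
a[:300]=cv2.resize(t[145:205,225:385],(800,300),interpolation=cv2.INTER_CUBIC)
a[300:,:720]=cv2.resize(s[150:200,290:410],(720,300),interpolation=cv2.INTER_CUBIC)
cv2.imwrite('pics/c6.png',a)
"
```

```text
t 8.30 jig mm [ 86.9 136.1] z 151.2 tool y yaw err 0.0006 world [0.641  0.1691 0.1512] F [ 0.21 -0.24 -0.27] open 0.6 gf 0.0 q6 -1.3
```

View pics/c6.png

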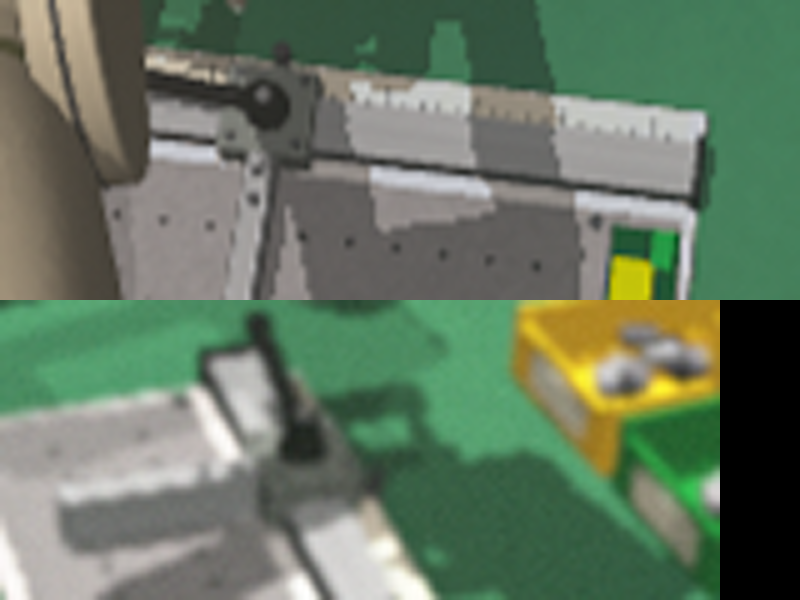

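The picture shows the carriage at the clip, with the lever pointing left, the hub at (266,98) and the clip post at (282,48).

```bash
python3 -c "
from h import *
C=lambda p:np.array(p)/5.+[225,145]-.4
for n,p,z in(('hub',(266,98),.070),('TL',(235,63),.047),('TR',(321,76),.047),('BL',(219,150),.047),('BR',(305,163),.047),('armL@',(237,290),.045),('armR',(265,290),.045)):
  P=onz('top',C([p]),z)[0]; print(n,jig(P).round(1))
g=cv2.cvtColor(cv2.imread('pics/t0.png' if 0 else 'pics/top0.png'),cv2.COLOR_BGR2GRAY);h=cv2.cvtColor(cv2.imread('pics/t3.png'),cv2.COLOR_BGR2GRAY)
# shaft of the hub: dark blob centroid, same processing before/after; carriage edges via arm
for im,(u0,u1,v0,v1) in((g,(300,318,160,176)),(h,(270,287,158,174))):
  sub=im[v0:v1,u0:u1]; print(sub)
"
```

```text
hub [58.1 58.3]
TL [83.5 81.9]
TR [81.7 34.2]
BL [33.2 83. ]
BR [31.6 35.8]
armL@ [-42.1  61.9]
armR [-40.3  47.1]
[[192 156 122 144 142 169 161 151 145 131 112 105 101  99 100 100 102 102]
 [206 165 132 141 153 170 160 160 154 153 128 125 142 169 175 158 148 133]
 [183 147 115  98 115 129 129 134 133 142 130 130 148 168 170 164 157 143]
 [170 137 102  79 104 126 129 128 129 129 130 127 129 128 126 129 114 119]
 [177 139 119 112 122 129 130 111  98  96 113 128 127 127 127 104  80  96]
 [160 133 130 131 130 120 100  70  63  52  71  99 125 128 129 102  82 106]
 [138 129 130 131 133  97  55  74 125 133  76  58  92 105 125 120 110 123]
 [132 128 130 133 120  73  48  96 155 170 101  51  51  67 120 128 127 127]
 [140 132 128 133  93  55  50  83 129 138  88  52  47  55 119 127 126 128]
 [134 130 127 132  80  49  51  59  77  80  59  49  47  52  98 122 126 131]
 [127 127 128 131  79  46  49  52  51  51  50  49  47  47 102 122 126 132]
 [128 127 127 130  86  51  50  54  53  52  49  48  46  79 120 127 127 130]
 [125 127 127 130 117  69  50  54  53  52  49  47  47 109 126 126 126 135]
 [125 128 
[... 652 characters left out ...]
 47  45  44  46  84 102  83  52  41  40  54  81  85  84  85]
 [ 43  42  41  43  43  43  54  71  58  44  43  41  41  79  85  84  85]
 [ 92  93  70  51  43  42  43  42  43  43  42  41  39  79  85  84  85]
 [121 122 112  92  54  42  43  43  42  42  42  41  41  80  85  84  87]
 [125 126 127 123  72  41  40  43  43  43  42  41  58  81  86  85  87]
 [126 125 126 128  96  54  39  41  41  42  40  50  75  85  85  85  87]
 [120 118 123 127 120 108  68  44  44  51  50  72  84  86  86  84  89]
 [100  92 118 126 127 130  91  72  73  76  76  83  86  85  85  84  89]
 [ 88  81 118 126 126 128  95  85  86  87  86  86  85  80  77  83  80]
 [116 116 126 127 126 127 114  90  85  85  85  86  82  67  64  82  72]]
```

```bash
python3 -c "
from h import *
for z in(.068,.074):
  for p in((308.54,167.1),(277.13,163.5)): print(z,jig(onz('top',[p],z)[0]).round(1))
print('clip',[jig(onz('top',[(280.7,160)],z)[0]).round(1) for z in(.014,.018,.024)])
"
```

```text
0.068 [ 60.5 -23.7]
0.068 [60.4 60.7]
0.074 [ 58.6 -24.2]
0.074 [58.5 59.7]
clip [array([89.7, 61.3]), array([88.3, 60.7]), array([86.3, 59.7])]
```

```bash
python3 -c "
from h import *
h=cv2.cvtColor(cv2.imread('pics/t3.png'),cv2.COLOR_BGR2GRAY)
for v in(185,190,195,200,203,206,210):
  print(v,268,h[v,268:286])
def W(x,y,z): p=O+X*x/1000+Y*y/1000; return [p[0],p[1],z]
for yc in(60.4,):
  for x in(30,0,-30,-60): print(x,'L,R top',proj('top',[W(x,yc+7,.045),W(x,yc-7,.045),W(x,yc-7,.015)]).round(1).tolist())
"
```

```text
185 268 [140 141 142 145 128 162 135  88  92 165 100  63  91  95  94  94  93  94]
190 268 [139 145 142 142 155 161 160 160 170 101  59  92  98  94 136 145 107  93]
195 268 [143 142 141 148 160 162 161 164 116  69  81  94  93 138 145 144 145 106]
200 268 [139 141 139 159 164 161 163 139  82  76  93  93 138 144 142 142 147 147]
203 268 [144 141 166 166 162 162 173 100  61  91  96  91 134 144 144 143 143 143]
206 268 [144 130 157 163 161 163 157  91  77  95  93 132 140 142 146 143 142 142]
210 268 [135 172 173 169 167 180 103  62  90  92 121 143 144 146 128 129 140 142]
30 L,R top [[274.0, 176.6], [279.1, 177.2], [280.3, 180.4]]
0 L,R top [[272.3, 187.2], [277.5, 187.8], [278.8, 190.7]]
-30 L,R top [[270.7, 198.0], [275.8, 198.6], [277.2, 201.2]]
-60 L,R top [[268.9, 208.9], [274.2, 209.5], [275.5, 211.8]]
```

The carriage centre reads 60.4–61.2 mm against the clip at 60.7 mm, so it is set. Now I lock the lever from the far side.

Request:
arm_command(increments="1 0 0 30 0;1 0 0 55 0;1 0 0 68 0;1 0 0 68 0;1 6 0 68 0")

```text
t: 8.9
tool_pos: [0.6358, 0.1689, 0.0865]
orientation: [0.137, 3.137, 0.001]
force: [-0.1, -0.5, -0.2]
opening: 0.0003
gripper_force: 0.0
```

Request:
arm_command(increments="1 5 0 0 0;1 12 0 0 0;1 19 0 0 0;1 27 -2 0 0;1 36 -5 0 0")

```text
t: 9.4
tool_pos: [0.5989, 0.1677, 0.0857]
orientation: [0.136, 3.137, 0.001]
force: [2.3, 1.1, 2.7]
opening: 0.0006
gripper_force: 1.4
```

```bash
python3 -c "
from h import *
st()"
```

```text
t 9.40 jig mm [ 45. 131.] z 85.7 tool y yaw err 0.0001 world [0.5989 0.1677 0.0857] F [2.31 1.14 2.72] open 0.6 gf 1.4276894554495811 q6 -1.29
```

Request:
arm_command(increments="1 5 -2 0 0;1 10 -5 0 0;1 14 -8 0 0;1 18 -11 0 0;1 21 -14 0 0")

```text
t: 9.9
tool_pos: [0.5763, 0.1549, 0.0846]
orientation: [-0.136, -3.138, 0.0]
force: [1.5, 2.3, 1.3]
opening: 0.0004
gripper_force: 1.2
```

Request:
arm_command(increments="1 3 -4 0 0;1 6 -8 0 0;1 8 -12 0 0;1 10 -16 0 0;1 11 -20 0 0")

```text
t: 10.4
tool_pos: [0.5634, 0.1361, 0.0846]
orientation: [-0.136, -3.138, -0.0]
force: [-0.7, 2.1, -0.3]
opening: 0.0004
gripper_force: 1.3
```

Request:
arm_command(increments="1 1 -4 0 0;1 2 -7 0 0;1 3 -10 0 0;1 4 -13 0 0;1 4 -13 0 0")

```text
t: 10.9
tool_pos: [0.5591, 0.1231, 0.0849]
orientation: [0.137, 3.138, -0.001]
force: [-0.7, 0.4, 0.1]
opening: 0.0004
gripper_force: 0.2
```

```bash
python3 -c "
from h import *
st()"
```

```text
t 10.90 jig mm [ 9.2 83.1] z 84.9 tool y yaw err -0.0006 world [0.5591 0.1231 0.0849] F [-0.71  0.4   0.12] open 0.4 gf 0.20902556832879782 q6 -1.36
```

Request:
arm_command(increments="1 0 -1 0 0;1 0 -2 0 0;1 0 -3 0 0;1 0 -3 0 0;1 0 -3 0 0")

```text
t: 11.4
tool_pos: [0.5587, 0.1209, 0.0849]
orientation: [-0.136, -3.138, -0.0]
force: [-0.4, 4.2, -0.6]
opening: 0.0006
gripper_force: 1.8
```

Request:
arm_command(increments="1 0 -1 0 0;1 0 -2 0 0;1 0 -3 0 0;1 0 -3 0 0;1 0 -3 0 0")

```text
t: 11.9
tool_pos: [0.5585, 0.1201, 0.085]
orientation: [0.135, 3.138, 0.006]
force: [0.5, 14.0, -2.2]
opening: 0.0003
gripper_force: 7.0
```

```bash
python3 -c "
from h import *
st()"
```

```text
t 11.90 jig mm [ 9.  80.1] z 85.0 tool y yaw err 0.0004 world [0.5585 0.1201 0.085 ] F [ 0.48 14.05 -2.24] open 0.3 gf 6.994475573301315 q6 -1.37
```

Request:
arm_command(increments="1 0 4 0 0;1 0 12 -10 0;1 0 12 -40 0;1 0 12 -75 0;0.5 0 0 -75 0")

```text
t: 12.4
tool_pos: [0.5622, 0.1188, 0.167]
orientation: [0.134, 3.129, 0.002]
force: [-0.2, -0.3, 0.0]
opening: 0.0048
gripper_force: 0.0
```

Request:
arm_command(increments="0.3 11 -44 0 0;0.3 22 -88 0 0;0.3 33 -132 0 0;0.3 44 -176 0 0;0.3 55 -220 0 0")

```text
t: 12.9
tool_pos: [0.4839, -0.0987, 0.1605]
orientation: [0.136, 3.138, -0.002]
force: [0.5, 0.4, 0.5]
opening: 0.044
gripper_force: 0.0
```

Request:
arm_command(increments="0.3 11 -44 0 0;0.3 22 -88 0 0;0.3 33 -132 0 0;0.3 44 -176 0 0;0.3 52 -216 0 0")

```text
t: 13.4
tool_pos: [0.4128, -0.3098, 0.1606]
orientation: [0.138, 3.138, -0.002]
force: [1.2, -0.1, -0.0]
opening: 0.065
gripper_force: 0.0
```

Request:
arm_command(increments="0.3 0 0 0 0.14;0.3 0 0 0 0.28;0.3 0 0 0 0.42;0.3 0 0 0 0.56;0.3 0 0 0 0.7")

```text
t: 13.9
tool_pos: [0.4138, -0.308, 0.1604]
orientation: [1.213, 2.898, -0.002]
force: [-0.4, -0.7, 0.4]
opening: 0.0651
gripper_force: 0.0
```

Request:
arm_command(increments="0.3 0 0 0 0.14;0.3 0 0 0 0.28;0.3 0 0 0 0.42;0.3 0 0 0 0.56;0.3 0 0 0 0.7")

```text
t: 14.4
tool_pos: [0.4139, -0.3079, 0.1604]
orientation: [2.133, 2.306, -0.001]
force: [-0.3, 0.4, 0.1]
opening: 0.0651
gripper_force: 0.0
```

Request:
arm_command(increments="0.3 0 0 0 0.14;0.3 0 0 0 0.28;0.3 0 0 0 0.335;0.3 0 0 0 0.335;0.3 0 0 0 0.335")

```text
t: 14.9
tool_pos: [0.414, -0.3077, 0.1602]
orientation: [2.48, 1.928, -0.001]
force: [0.0, -0.0, -0.6]
opening: 0.0653
gripper_force: 0.0
```

```bash
python3 -c "
from h import *
s,Rm=st(); print(Rm.round(3), s['q'].round(2))
t=robot.read_camera('top');cv2.imwrite('pics/t4.png',t);s=robot.read_camera('side');cv2.imwrite('pics/s4.png',s)
a=np.zeros((600,800,3),np.uint8)
a[:375]=cv2.resize(t[145:220,225:385],(800,375),interpolation=cv2.INTER_CUBIC)
a[375:,:450]=cv2.resize(s[150:200,290:390],(450,225),interpolation=cv2.INTER_CUBIC)
cv2.imwrite('pics/c7.png',a)
"
```

```text
t 14.90 jig mm [ -98.1 -358.6] z 160.2 tool y yaw err -1.7335 world [ 0.414  -0.3077  0.1602] F [ 0.   -0.03 -0.57] open 65.3 gf 0.0 q6 -0.49
[[ 0.247  0.969 -0.   ]
 [ 0.969 -0.247 -0.001]
 [-0.001  0.    -1.   ]] [-0.74 -0.04  1.82 -0.    1.36 -0.49]
```

View pics/c7.png

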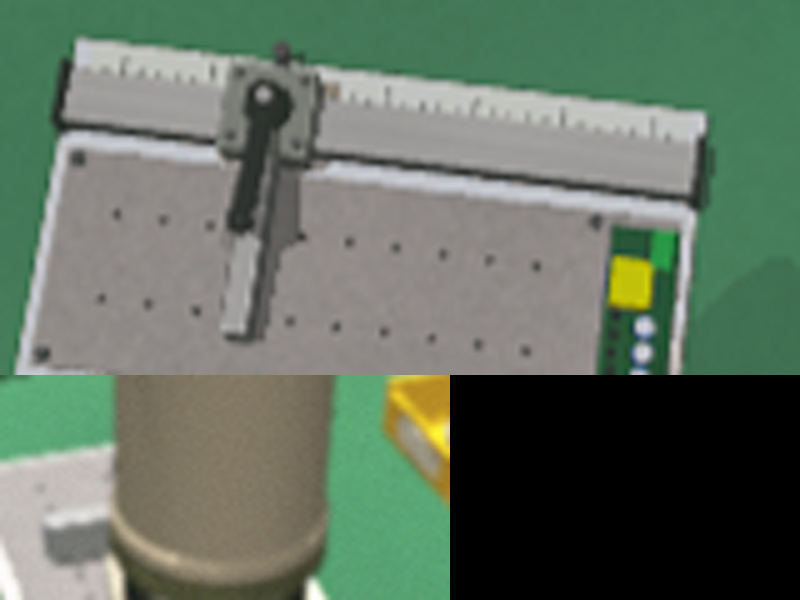

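The top view is clear: the lever is locked over the stop arm (hub (265,98), end (240,220)) and the bolt spot is at (263,94). I check the shift numerically.

```bash
python3 - <<'E'
from h import *
t0=cv2.imread('pics/top0.png').astype(float).mean(2)
for f in('t3','t4'):
    h=cv2.imread(f'pics/{f}.png').astype(float).mean(2)
    sub=h[160:167,274:281]; w=np.clip(sub-55,0,None); print(f,'spot',(w.sum(0)@np.arange(274,281))/w.sum(),(w.sum(1)@np.arange(160,167))/w.sum())
    print(h[200,266:284].astype(int),h[208,266:284].astype(int))
    sc=h[156:163,290:345]
# carriage shift top0->t4 by matching the carriage patch
h=cv2.imread('pics/t4.png');T=cv2.imread('pics/top0.png')[161:181,300:322]
r=cv2.matchTemplate(h[145:190,250:310],T,cv2.TM_CCOEFF_NORMED);_,m,_,l=cv2.minMaxLoc(r)
x,y=l;px=lambda a,b,c:(a-c)/(2*(a-2*b+c)); sx=x+px(r[y,x-1],r[y,x],r[y,x+1]);sy=y+px(r[y-1,x],r[y,x],r[y+1,x])
p1=np.array([250+sx,145+sy]);d=p1-[300,161];print('match',m,d)
c=np.array([308.4,168.5]);a=jig(onz('top',[c],.06)[0]);b=jig(onz('top',[c+d],.06)[0]);print(a,b,b-a,'need',60.7+25.3)
E
```

```text
t3 spot 276.88524590163934 161.88965952080704
[140 139 138 141 138 158 163 160 163 139  82  76  92  92 137 143 142 142] [140 140 139 147 160 162 161 166 112  66  84  91  91 135 145 141 121 112]
t4 spot 276.86208508648906 162.0612435717625
[139 136 137 139 119 152 160 158 160 156  92  73  91  92 135 142 141 141] [139 137 138 147 159 160 159 164 118  70  79  91  90 134 142 139 119 111]
match 0.8718830943107605 [-30.68939209  -3.63212585]
[ 59.22468913 -23.18909966] [59.42596709 59.945821  ] [ 0.20127796 83.13492066] need 86.0
```

Locking shifted the carriage by less than 0.5 mm, and the clip and carriage-centre pixels agree, so step 3 stands. Now I grasp the sink.

Request:
arm_command(increments="0.2 -2 -3 30 0;0.2 -2 -3 60 0;0.2 -2 -3 90 0;0.2 -2 -3 110 0;0.2 -2 -3 110 0")

```text
t: 15.5
tool_pos: [0.4085, -0.3067, 0.0466]
orientation: [-2.476, -1.923, 0.002]
force: [-0.0, 0.8, -0.7]
opening: 0.0744
gripper_force: 0.0
```

```bash
python3 -c "
from h import *
st()"
```

```text
t 15.50 jig mm [-103.6 -358.1] z 46.6 tool y yaw err -1.7344 world [ 0.4085 -0.3067  0.0466] F [-0.02  0.82 -0.71] open 74.4 gf 0.0 q6 -0.49
```

Request:
arm_command(increments="0.2 0 0 7 0;0.2 0 0 14 0;0.2 0 0 14 0;0.2 0 0 14 0;0.2 0 0 14 0")

```text
t: 16.0
tool_pos: [0.4111, -0.309, 0.0366]
orientation: [2.481, 1.925, 0.0]
force: [0.4, 0.5, 0.1]
opening: 0.074
gripper_force: 0.0
```

Request:
arm_command(increments="1 0 0 0 0;1 0 0 0 0;1 0 0 0 0;1 0 0 0 0;1 0 0 0 0", grip_force=40)

```text
t: 16.5
tool_pos: [0.4107, -0.3086, 0.0359]
orientation: [2.482, 1.926, -0.0]
force: [-0.7, 1.1, -0.7]
opening: 0.0394
gripper_force: 40.0
```

```bash
python3 -c "
from h import *
st()"
```

```text
t 16.50 jig mm [-101.3 -359.8] z 35.9 tool y yaw err -1.7353 world [ 0.4107 -0.3086  0.0359] F [-0.7   1.13 -0.73] open 39.4 gf 40.00425159931183 q6 -0.49
```

Request:
arm_command(increments="1 0 0 -10 0;1 0 0 -35 0;1 0 0 -65 0;1 0 0 -90 0;1 0 0 -100 0")

```text
t: 17.0
tool_pos: [0.4119, -0.3096, 0.1393]
orientation: [2.479, 1.923, 0.001]
force: [0.4, -0.7, -1.4]
opening: 0.0394
gripper_force: 40.0
```

Request:
arm_command(increments="1 20 1 0 0;1 50 3 0 0;1 85 5 0 0;1 120 7 0 0;1 155 9 0 0")

```text
t: 17.5
tool_pos: [0.4575, -0.1592, 0.1351]
orientation: [-2.482, -1.925, 0.001]
force: [0.4, 0.1, -2.4]
opening: 0.0396
gripper_force: 40.0
```

Request:
arm_command(increments="1 35 2 0 0;1 70 4 0 0;1 105 6 0 0;1 140 8 0 0;1 160 9 0 0")

```text
t: 18.0
tool_pos: [0.5062, -0.0054, 0.1351]
orientation: [-2.48, -1.927, 0.001]
force: [-0.3, -0.0, -2.8]
opening: 0.0398
gripper_force: 40.0
```

Request:
arm_command(increments="1 20 1 0 -0.05;1 37 1 0 -0.1;1 37 1 0 -0.164;1 37 1 0 -0.164;1 37 1 0 -0.164")

```text
t: 18.5
tool_pos: [0.516, 0.0276, 0.1353]
orientation: [-2.317, -2.12, 0.001]
force: [0.3, 1.0, -2.6]
opening: 0.0399
gripper_force: 40.0
```

```bash
python3 -c "
from h import *
s,Rm=st();print(Rm.round(3))
t=robot.read_camera('side');cv2.imwrite('pics/s5.png',t)
"
```

```text
t 18.50 jig mm [-25.4 -15.8] z 135.3 tool y yaw err -1.5731 world [0.516  0.0276 0.1353] F [ 0.33  0.99 -2.6 ] open 39.9 gf 39.99236226081848 q6 0.04
[[ 0.089  0.996 -0.001]
 [ 0.996 -0.089 -0.   ]
 [-0.    -0.001 -1.   ]]
```

Request:
arm_command(increments="1 0 0 25 0;1 0 0 50 0;1 0 0 68 0;1 0 0 78 0;1 0 0 82 0")

```text
t: 19.05
tool_pos: [0.5157, 0.0274, 0.0528]
orientation: [-2.316, -2.12, 0.002]
force: [-0.4, -0.7, -2.8]
opening: 0.0397
gripper_force: 40.0
```

Request:
arm_command(increments="1 0 0 0 0;1 0 0 0 0;1 0 0 1 0;1 0 0 1 0;1 0 0 1 0")

```text
t: 19.55
tool_pos: [0.5168, 0.0277, 0.0534]
orientation: [2.316, 2.122, 0.001]
force: [0.0, -1.1, -3.1]
opening: 0.0398
gripper_force: 40.0
```

Request:
arm_command(increments="1 0 0 0.5 0;1 0 0 1 0;1 0 0 1 0;1 0 0 1 0;1 0 0 1 0")

```text
t: 20.05
tool_pos: [0.5165, 0.0277, 0.0519]
orientation: [-2.316, -2.123, 0.0]
force: [0.4, 0.3, -2.9]
opening: 0.0394
gripper_force: 40.0
```

```bash
python3 -c "
from h import *
st()"
```

```text
t 20.05 jig mm [-24.9 -15.6] z 51.9 tool y yaw err -1.5713 world [0.5165 0.0277 0.0519] F [ 0.38  0.33 -2.87] open 39.4 gf 39.992517828941345 q6 0.04
```

Request:
arm_command(increments="1 0 0 0.5 0;1 0 0 1 0;1 0 0 1 0;1 0 0 1 0;1 0 0 1 0")

```text
t: 20.55
tool_pos: [0.5165, 0.0277, 0.0509]
orientation: [-2.316, -2.123, 0.0]
force: [0.1, -0.5, -3.0]
opening: 0.0399
gripper_force: 40.0
```

Request:
arm_command(increments="1 0 0 0.5 0;1 0 0 1 0;1 0 0 1 0;1 0 0 1 0;1 0 0 1 0")

```text
t: 21.05
tool_pos: [0.5166, 0.0277, 0.0499]
orientation: [2.316, 2.123, 0.0]
force: [0.3, 0.4, -2.7]
opening: 0.0397
gripper_force: 40.0
```

```bash
python3 -c "
from h import *
st()"
```

```text
t 21.05 jig mm [-24.9 -15.6] z 49.9 tool y yaw err -1.5713 world [0.5166 0.0277 0.0499] F [ 0.35  0.41 -2.7 ] open 39.7 gf 39.99267518520355 q6 0.04
```

Request:
arm_command(increments="1 0 0 0.5 0;1 0 0 1 0;1 0 0 1 0;1 0 0 1 0;1 0 0 1 0")

```text
t: 21.55
tool_pos: [0.5166, 0.0277, 0.0499]
orientation: [-2.316, -2.123, 0.0]
force: [-6.9, 0.6, 9.6]
opening: 0.0398
gripper_force: 40.0
```

```bash
python3 -c "
from h import *
st()"
```

```text
t 21.55 jig mm [-24.9 -15.6] z 49.9 tool y yaw err -1.5712 world [0.5166 0.0277 0.0499] F [-6.93  0.56  9.56] open 39.8 gf 39.99602973461151 q6 0.04
```

Request:
arm_command(increments="1 0 0 -0.7 0;1 3 0 -0.7 0;1 7 0 -0.7 0;1 11 0 -0.7 0;1 13 0 -0.7 0")

```text
t: 22.05
tool_pos: [0.5181, 0.0408, 0.0499]
orientation: [2.315, 2.123, 0.0]
force: [-0.0, -3.7, 2.7]
opening: 0.0395
gripper_force: 40.0
```

```bash
python3 -c "
from h import *
st()"
```

```text
t 22.05 jig mm [-24.5  -2.4] z 49.9 tool y yaw err -1.571 world [0.5181 0.0408 0.0499] F [-0.03 -3.65  2.7 ] open 39.5 gf 39.99195992946625 q6 0.07
```

Request:
arm_command(increments="1 0.5 0 0 0;1 1 0 0 0;1 1.5 0 0 0;1 2 0 0 0;1 2 0 0 0")

```text
t: 22.55
tool_pos: [0.5181, 0.0424, 0.0499]
orientation: [2.316, 2.122, 0.0]
force: [0.4, -4.0, 5.2]
opening: 0.0398
gripper_force: 40.0
```

Request:
arm_command(increments="1 0.3 0 0 0;1 0.6 0 0 0;1 1 0 0 0;1 1 0 0 0;1 1 0 0 0")

```text
t: 23.05
tool_pos: [0.5182, 0.0433, 0.0499]
orientation: [2.316, 2.122, 0.0]
force: [-0.3, -4.7, 5.4]
opening: 0.0399
gripper_force: 40.0
```

```bash
python3 -c "
from h import *
st()"
```

```text
t 23.05 jig mm [-24.6   0.1] z 49.9 tool y yaw err -1.5714 world [0.5182 0.0433 0.0499] F [-0.31 -4.71  5.37] open 39.9 gf 39.992755651474 q6 0.07
```

Request:
arm_command(increments="1 0.3 0 -0.2 0;1 0.6 0 -0.2 0;1 1 0 -0.2 0;1 1 0 -0.2 0;1 1 0 -0.2 0")

```text
t: 23.55
tool_pos: [0.5181, 0.0445, 0.0499]
orientation: [2.316, 2.123, 0.0]
force: [-0.3, -5.5, 5.0]
opening: 0.0399
gripper_force: 40.0
```

Request:
arm_command(increments="1 0.3 0 0 0;1 0.6 0 0 0;1 1 0 0 0;1 1 0 0 0;1 1 0 0 0")

```text
t: 24.05
tool_pos: [0.5182, 0.0455, 0.0499]
orientation: [2.316, 2.123, -0.0]
force: [-0.3, -5.0, 5.0]
opening: 0.0398
gripper_force: 40.0
```

```bash
python3 -c "
from h import *
st()"
```

```text
t 24.05 jig mm [-24.8   2.3] z 49.9 tool y yaw err -1.5713 world [0.5182 0.0455 0.0499] F [-0.33 -5.03  5.01] open 39.8 gf 39.99442398548126 q6 0.08
```

Request:
arm_command(increments="1 0.3 0 -0.2 0;1 0.6 0 -0.2 0;1 0.8 0 -0.2 0;1 0.8 0 -0.2 0;1 0.8 0 -0.2 0")

```text
t: 24.55
tool_pos: [0.5181, 0.0465, 0.0499]
orientation: [-2.316, -2.123, 0.0]
force: [-0.1, -4.2, 3.2]
opening: 0.0399
gripper_force: 40.0
```

```bash
python3 -c "
from h import *
st()"
```

```text
t 24.55 jig mm [-25.    3.3] z 49.9 tool y yaw err -1.5712 world [0.5181 0.0465 0.0499] F [-0.07 -4.18  3.25] open 39.9 gf 39.995192885398865 q6 0.08
```

Request:
arm_command(increments="1 0.3 0 0 0;1 0.6 0 0 0;1 0.8 0 0 0;1 0.8 0 0 0;1 0.8 0 0 0")

```text
t: 25.05
tool_pos: [0.5181, 0.0473, 0.0499]
orientation: [-2.316, -2.123, 0.0]
force: [-1.3, -2.4, 3.6]
opening: 0.0397
gripper_force: 40.0
```

```bash
python3 -c "
from h import *
st()"
```

```text
t 25.05 jig mm [-25.   4.] z 49.9 tool y yaw err -1.5713 world [0.5181 0.0473 0.0499] F [-1.3  -2.43  3.64] open 39.7 gf 39.99563813209534 q6 0.08
```

Request:
arm_command(increments="1 0.3 0 0 0;1 0.6 0 0 0;1 0.8 0 0 0;1 0.8 0 0 0;1 0.8 0 0 0")

```text
t: 25.55
tool_pos: [0.5182, 0.0481, 0.0499]
orientation: [-2.316, -2.123, 0.0]
force: [-0.5, -3.0, 1.3]
opening: 0.04
gripper_force: 40.0
```

Request:
arm_command(increments="1 0.3 0 0 0;1 0.6 0 0 0;1 0.8 0 0 0;1 0.8 0 0 0;1 0.8 0 0 0")

```text
t: 26.05
tool_pos: [0.5182, 0.0485, 0.0499]
orientation: [2.316, 2.123, -0.001]
force: [-0.5, -5.0, 1.5]
opening: 0.0397
gripper_force: 40.0
```

Request:
arm_command(increments="1 0.2 0 0 0;1 0.4 0 0 0;1 0.4 0 0 0;1 0.4 0 0 0;1 0.4 0 0 0")

```text
t: 26.55
tool_pos: [0.5182, 0.0485, 0.0499]
orientation: [2.316, 2.122, -0.002]
force: [-1.2, -6.8, 1.3]
opening: 0.0396
gripper_force: 40.0
```

Request:
arm_command(increments="1 0.3 0 0 0;1 0.6 0 0 0;1 0.6 0 0 0;1 0.6 0 0 0;1 0.6 0 0 0")

```text
t: 27.05
tool_pos: [0.5183, 0.0486, 0.0499]
orientation: [2.316, 2.122, -0.003]
force: [-1.9, -8.5, 2.6]
opening: 0.0397
gripper_force: 40.0
```

```bash
python3 -c "
from h import *
s,_=st();print(s['wrist_torque'])
for n in('top','side'): cv2.imwrite('pics/%s6.png'%n,robot.read_camera(n))
t=cv2.imread('pics/top6.png');s=cv2.imread('pics/side6.png')
a=np.zeros((600,800,3),np.uint8)
a[:,:500]=cv2.resize(s[145:265,270:370],(500,600),interpolation=cv2.INTER_CUBIC)
a[:240,500:]=cv2.resize(t[150:230,240:340],(300,240),interpolation=cv2.INTER_CUBIC)
cv2.imwrite('pics/c8.png',a)"
```

```text
t 27.05 jig mm [-25.    5.3] z 49.9 tool y yaw err -1.5715 world [0.5183 0.0486 0.0499] F [-1.9  -8.49  2.6 ] open 39.7 gf 39.99622821807861 q6 0.08
[-1.56192532  0.26162952 -0.0579993 ]
```

View pics/c8.png

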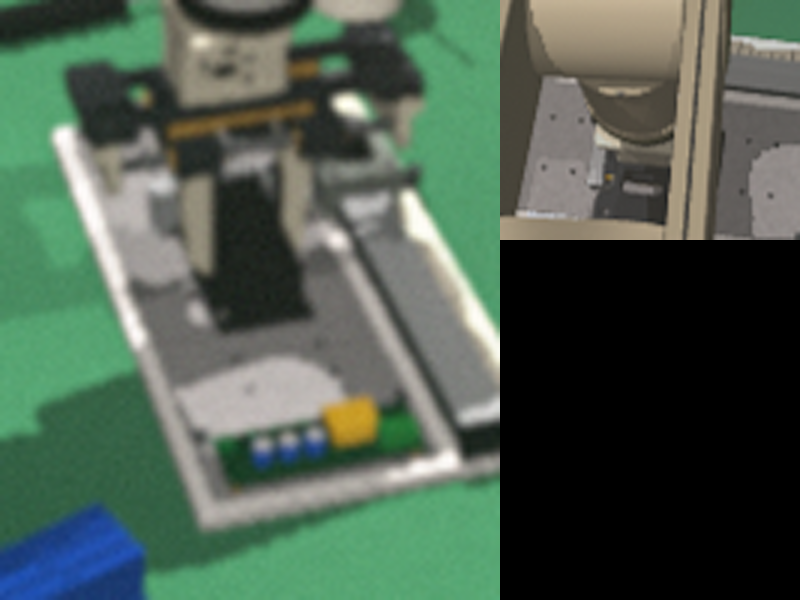

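The picture shows the sink flat on the plate in its lane with its far end against the stop; the measured push is 8.5 N. I raise it slightly and hold.

Request:
arm_command(increments="1 0.3 0 0 0;1 0.7 0 0 0;1 0.7 0 0 0;1 0.7 0 0 0;1 0.7 0 0 0")

```text
t: 27.65
tool_pos: [0.5183, 0.0487, 0.05]
orientation: [2.315, 2.121, -0.004]
force: [-2.6, -13.7, 3.4]
opening: 0.0395
gripper_force: 40.0
```

Request:
arm_command(increments="1 0 0 0 0;1 0 0 0 0;1 0 0 0 0;1 0 0 0 0;1 0 0 0 0")

```text
t: 28.15
tool_pos: [0.5182, 0.0487, 0.05]
orientation: [2.315, 2.121, -0.004]
force: [-2.5, -12.3, 3.3]
opening: 0.0398
gripper_force: 40.0
```

Request:
arm_command(increments="1 0 0 0 0;1 0 0 0 0;1 0 0 0 0;1 0 0 0 0;1 0 0 0 0")

```text
t: 28.65
tool_pos: [0.5182, 0.0487, 0.0499]
orientation: [2.315, 2.121, -0.004]
force: [-2.5, -12.6, 3.3]
opening: 0.0397
gripper_force: 40.0
```

Request:
arm_command(increments="1 0 0 0 0;1 0 0 0 0;1 0 0 0 0;1 0 0 0 0;1 0 0 0 0")

```text
t: 29.15
tool_pos: [0.5182, 0.0487, 0.0499]
orientation: [2.315, 2.121, -0.004]
force: [-2.8, -12.8, 3.3]
opening: 0.0394
gripper_force: 40.0
```

Request:
arm_command(increments="1 0 0 0 0;1 0 0 0 0;1 0 0 0 0;1 0 0 0 0;1 0 0 0 0")

```text
t: 29.65
tool_pos: [0.5183, 0.0487, 0.05]
orientation: [2.315, 2.121, -0.004]
force: [-2.4, -13.7, 3.4]
opening: 0.04
gripper_force: 40.0
```

Request:
arm_command(increments="1 0 0 0 0;1 0 0 0 0;1 0 0 0 0;1 0 0 0 0;1 0 0 0 0")

```text
t: 30.15
tool_pos: [0.5183, 0.0487, 0.0499]
orientation: [2.315, 2.121, -0.004]
force: [-2.4, -13.6, 3.3]
opening: 0.0399
gripper_force: 40.0
```

Request:
arm_command(increments="1 0 0 0 0;1 0 0 0 0;1 0 0 0 0;1 0 0 0 0;1 0 0 0 0")

```text
t: 30.65
tool_pos: [0.5183, 0.0487, 0.05]
orientation: [2.315, 2.121, -0.004]
force: [-2.2, -13.3, 4.0]
opening: 0.0397
gripper_force: 40.0
```

```bash
python3 -c "
from h import *
st(); print(robot.close_job())"
```

```text
t 30.65 jig mm [-25.    5.4] z 50.0 tool y yaw err -1.5716 world [0.5183 0.0487 0.05  ] F [ -2.2  -13.3    4.01] open 39.7 gf 39.995604157447815 q6 0.09
the job is handed in; nothing more can be done
None
```

I handed the job in at 30.7 s, result not reported: stop set at the clip by my measurements and locked, long heat sink flat on the plate, pressed on it for over 3 s at a wrist force of 12–14 N (contact a little less from plate friction), still holding.

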